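# Hang the parts basket on the blow-off station and dip it with the pedal

### The job

Swing the folded-down wire bail of the small parts basket upright, lift the basket by it and hang it by the bail across both hooks of the blow-off station. Then, with the basket hanging there free of the gripper, press the station's pedal fully down to its stop, hold it down for two seconds so that the basket is dipped into the well, and release it, leaving the basket hanging on the raised hooks with its two parts still inside. Leave the other things on the bench where they are.

Things in the scene. Friction and masses are not known exactly. Their poses are not given: they have to be found in the camera images.
- basket: Round perforated steel parts basket, loose, about 0.24 kg empty, 60 mm high, outer diameter 82 mm at the bottom and 90 mm at the rim, open on top; starts on the bench. Origin at the centre of its underside, z up. Two lugs at x = +-48 mm carry a wire bail that turns about the basket's x direction, 56 mm above the underside.
- bail_grip (a point): Middle of the orange sleeve (12 mm diameter, 40 mm long) on the bail's crossbar. The crossbar, bare 6 mm steel wire beside the sleeve, is 108 mm long, parallel to the basket's x axis and 95 mm from the bail's pivot axis; the legs lie at x = +-54 mm. Folded, it lies on the basket's -y side, 94 mm from its centre, 67 mm above the bench. Site x axis: along the crossbar.
- bail (a joint): Angle of the bail, rad: 0 folded down on the basket's -y side (start), 1.45 upright (crossbar 151 mm above the basket's underside), 2.9 folded to the other side. It turns easily and falls when let go away from upright.
- station: Blow-off station, fixed; position and yaw vary. Open grey square well, 150 mm outside, 138 mm inside, rim 85 mm high. Origin on the bench under its centre, straight below hook_seat, same axes. Aluminium column on its +y side, 267 mm high, near face 112 mm from the centre. A basket cannot pass down through the hook arms: it comes in from the open -y side, crossbar above the V tips, then is lowered.
- hook_seat (a point): Point midway between the lift's two steel hooks, where the middle of the bail's crossbar lies once seated; 253 mm above the bench with the lift up. x along the seated crossbar, z up, y towards the column. Hooks: level arms 8 mm wide at x = +-37 mm, 8 to 20 mm below this point, from a blue crosspiece (92 mm away at +y) to just past it, ending in open Vs 34 mm wide that rise 13 mm above this point.
- pedal_pad (a point): Centre of the top of the black rubber pad (70 mm long, 75 mm wide) of the yellow pedal on the station's -x side. Released: 199 mm from the station's centre, 82 mm above the bench, 120 mm from the hinge, sloping up away from the well at 0.36 rad. At the stop: level, 40 mm above the bench, 11 mm farther out. With the basket hung it takes about 6 N to start and 10 N at the stop (4 N more when empty).
- pedal (a joint): Pedal angle, rad: 0 released, 0.36 at its stop. It drives the lift with the hooks straight down, 55 mm over the full stroke, and springs back up when let go. The stop is a firm rubber bumper: past it the force climbs steeply, so stop pressing there.
- float_bowl: Aluminium float bowl, loose in the basket, 36 mm diameter, 22 mm high. Origin at the centre of its underside.
- jet_holder: Brass jet holder, loose in the basket, 22 mm diameter, 24 mm high. Origin at the centre of its underside.
- spray_can: Bystander: blue spray can, 52 mm diameter, 150 mm high. Origin under its centre.
- oil_bottle: Bystander: white bottle with orange label, 60 mm diameter, 160 mm high. Origin under its centre.
- screwdriver: Bystander: screwdriver lying on the bench. Origin at its middle.
- wrench: Bystander: steel wrench lying on the bench. Origin at its middle.
- tape_roll: Bystander: black tape roll, 90 mm diameter, 25 mm high, lying flat. Origin under its centre.
- parts_tray: Bystander: yellow divided tray, 130 x 180 x 40 mm. Origin under its centre.
- mug: Bystander: white mug, 76 mm diameter, 90 mm high. Origin under its centre.
Mind the look-alikes: they are no part of the job. Leave any green or yellow look-alike of the basket alone.

How it is judged:
By the outcome, as a careful person would: the job done as asked, in the order asked, and still so for the second after the job is handed in, with the robot touching nothing.
It also fails if it takes over 70 s, if anything falls off the work surface, if the arm or the gripper's body presses on something with over 40 N, if the wrist force passes 120 N, or if a joint passes its speed limit or range.

### The arm

A 6-joint arm with a two-finger parallel gripper is mounted at the origin on the work surface. World frame = base frame: x ahead of the robot, y to its left, z up, the work surface at z = 0. Lengths are in m, angles in rad, forces in N, time in s.
With the tool pointing down it reaches from about 0.275 to 1 m from the base axis. Payload 8.4 kg.
Tool frame: the origin (TCP) lies at the very end of the fingers, on their centre line; the grasp point (between the pads) lies 19 mm behind it; z points along the fingers, y is the line along which they close (so a half turn about z gives the same grasp; the last joint's range is limited). The gripper opens to 85 mm and grips with 20 to 120 N. Pads are 22 mm wide; open, the fingers measure 114 mm over their backs; the gripper's body (76 mm by 85 mm) begins 54 mm behind the grasp point. The pads swing forward as they close: fully open they stand 13 mm farther back than shut.
Start: joints at [1.305, 0.353, 1.633, -0, 1.155, -0.002], TCP at [0.163, 0.603, 0.231] pointing down, gripper open.
Joint ranges: [-2.63, 2.63], [-0.92, 2.1], [0.06, 2.66], [-1.3, 4.44], [0, 2.69], [-3.02, 3.02]. Speed limits (rad/s): [2.22, 2.22, 2.79, 3.14, 3.14, 3.14].

### API

Orientations are given as a 3x3 rotation matrix whose columns are the frame's x, y, z axes.
In Python, from bench import ctrl gives the robot as it stands.
- The arm moves only by the tool step_arm, never from a script. Its argument "moves" is a list of rows, each a list of 3 entries, a list of its own where there are three numbers: the shift along the tool's x, y, z in m, then the turn, a rotation vector about the tool's x, y, z in degrees, then the closure, from -1 (fully open) to 1 (shut). In form: [[[dx, dy, dz], [wx, wy, wz], hand], ...]. A call has 1 to 12 rows; each row is the pose to reach, as a shift and turn from the pose commanded when the call began, along the tool's axes at that moment; what a row does not reach only later rows make up. A row lasts 1/12 s, in which the tool goes at most 41.7 mm and 7.16 degrees, less where a joint would pass 70% of its speed; a pose out of reach is approached as far as the arm can. A call with a gripper value outside its range is refused whole. The fingers move at their own pace and stop on an object; "force" is the grip in N (left out, the last holds). Time passes only in rows, so rows that repeat a pose let the fingers close. It gives the time, the measured TCP pose, the force, the opening and the grip force at its end, in the units of the state.
- ctrl.get_obs(): the state, without advancing time (a new reading comes with each control period).
- ctrl.snapshot(name): name is "scene" or "top" or "wrist"; returns a dict with "pixels" (384x512x3 uint8, red, green, blue), "K" (3x3 intrinsics, pixels), "rvec" (rotation vector, rad) and "tvec" (3), from world to camera coordinates, as OpenCV has them. Camera axes: x right, y down, z forward; pixel columns grow to the right and rows downward; lengths in m; the calibration is good to about 2 mm. A picture is of the moment at which its call begins. There is no depth.
- ctrl.hand_in(): hands the job in; it is judged then, once.
The state is a dict: "time_s": time; "joint_pos": joint angles; "joint_velocities": joint speeds; "joint_efforts": joint torques, N m; "position": TCP position; "orientation": TCP orientation; "contact_force": force on the tool from outside, world axes, zero at the start; "moment": the same for the moment, N m; "width": opening from 0.0 (shut) to 1.0 (fully open); "grasp_force": force on a finger pad.
Only numpy, scipy, OpenCV 4.12 (cv2) and the standard library are available. Lean on these libraries where they do the work, as an engineer would, in place of code of your own. Each camera call takes 0.05 s, during which the arm holds its last target. There are 200 camera calls.

## Working session

There is one attempt and no reset: what is moved stays moved. The work goes in short steps, Python scripts to look and compute and a tool call to move; the robot and the scene stay as the last step left them, time stands still between calls to the robot, and variables do not carry over. Pictures are saved under pics/ and viewed, at most 10 in all, crops included, and the job is handed in when it is done.

Besides the shell and the picture viewer there is one more tool, called after "Call:" by a JSON object that holds its "method" and its "body", one argument or row to a line. step_arm: Moves the arm, as the interface text tells. Its arguments: {"type":"object","properties":{"moves":{"type":"array","items":{"type":"array"}},"force":{"type":"number"}},"required":["moves"]}

```bash
mkdir -p pics
cat > h.py <<'E'
import numpy as np, cv2
from bench import ctrl
def snap(n,f=None):
    s=ctrl.snapshot(n)
    if f: cv2.imwrite('pics/'+f, s['pixels'][:,:,::-1])
    return s
def ray(s,u,v):
    R=cv2.Rodrigues(np.array(s['rvec'],float))[0]; t=np.array(s['tvec'],float).ravel()
    d=R.T@np.linalg.inv(np.array(s['K']))@np.array([u,v,1.]); return -R.T@t,d
def onz(s,u,v,z):
    c,d=ray(s,u,v); return c+d*(z-c[2])/d[2]
def tri(obs):
    A=np.zeros((3,3));b=np.zeros(3)
    for s,u,v in obs:
        c,d=ray(s,u,v); d=d/np.linalg.norm(d); P=np.eye(3)-np.outer(d,d); A+=P;b+=P@c
    return np.linalg.solve(A,b)
def proj(s,p):
    return cv2.projectPoints(np.array(p,float).reshape(-1,1,3),np.array(s['rvec'],float),np.array(s['tvec'],float),np.array(s['K'],float),None)[0].reshape(-1,2)
E
python3 - <<'E'
from h import *
a=snap('scene');b=snap('top')
im=np.hstack([a['pixels'],b['pixels']])[:,:,::-1]
cv2.imwrite('pics/s.png',cv2.resize(a['pixels'][:,:,::-1],(800,600)));cv2.imwrite('pics/t.png',cv2.resize(b['pixels'][:,:,::-1],(800,600)))
print(ctrl.get_obs())
for s in(a,b): print(ray(s,256,192))
E
```

```text
{'time_s': 0.1, 'joint_pos': array([ 1.30459464e+00,  3.53576914e-01,  1.63404475e+00, -1.24943377e-06,
        1.15519845e+00, -2.36803914e-03]), 'joint_velocities': array([-3.69095022e-05, -1.16243980e-04, -2.62931486e-03, -1.22899088e-03,
        9.19878891e-04, -6.36961151e-04]), 'joint_efforts': array([-3.17028216e-04, -6.06360340e+01, -3.42819178e+01,  7.45340941e-06,
        3.94377188e-03,  2.21681029e-05]), 'position': array([0.16286083, 0.60297531, 0.23064441]), 'orientation': array([[-9.65397455e-01,  2.60782764e-01, -3.21803370e-04],
       [ 2.60782962e-01,  9.65396729e-01, -1.18452501e-03],
       [ 1.76421564e-06, -1.22745826e-03, -9.99999247e-01]]), 'contact_force': array([-1.39323617, -0.6413558 , -0.10481123]), 'moment': array([-0.05479534, -0.02730029,  0.05623847]), 'grasp_force': 0.0, 'width': 0.9962827096919041}
(array([1.01058763, 0.9141742 , 1.6188025 ]), array([-0.26702181, -0.50950058, -0.8181026 ]))
(array([ 0.3272799 , -0.01237591,  1.82096462]), array([ 0.12928065, -0.00188806, -0.99164279]))
```

View pics/s.png

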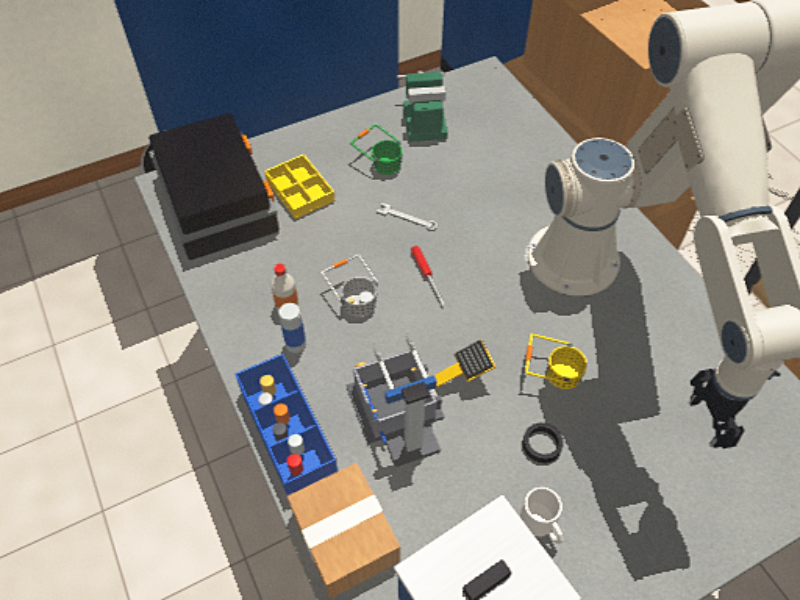

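View pics/t.png

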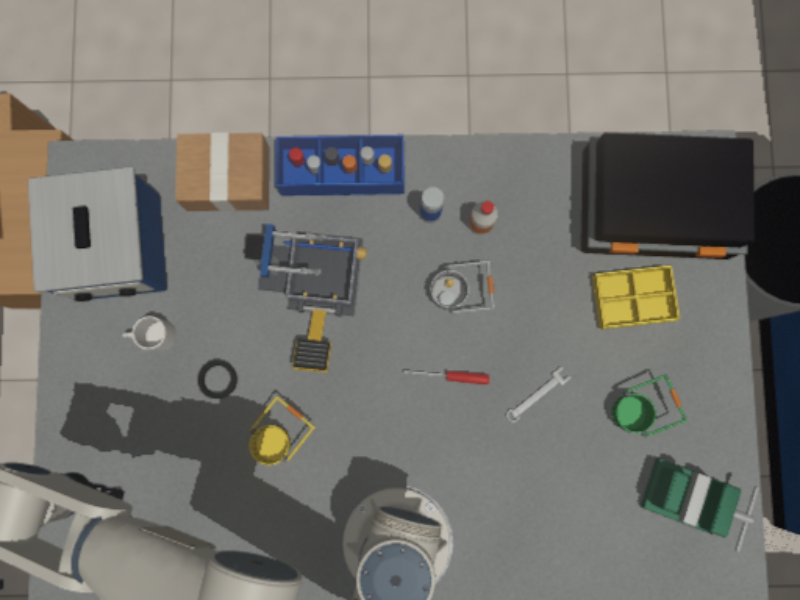

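Candidates for the basket: the steel one at scene (358,297) / top (450,290), a yellow one at scene (565,365), and a green one at scene (385,155). The description fits the steel one, which has two parts inside. I'll check it in a close crop alongside the station.

Run:
```python
from h import *
a=snap('scene');b=snap('top')
def crop(s,x0,y0,w,h,W,H): return cv2.resize(s['pixels'][y0:y0+h,x0:x0+w,::-1],(W,H),interpolation=cv2.INTER_CUBIC)
# top 150..330 x 135..245 ; scene 195..325 x 155..300
cv2.imwrite('pics/c.png',np.vstack([np.hstack([crop(b,150,140,100,100,400,400),crop(b,260,140,100,100,400,400)]),]))
cv2.imwrite('pics/d.png',np.hstack([crop(a,215,210,110,90,440,360),crop(a,195,155,60,60,360,360)]))
for n,s in(('sc',a),('top',b)):
    h=cv2.cvtColor(s['pixels'],cv2.COLOR_RGB2HSV)
    for c,lo,hi in(('or',(5,140,120),(15,255,255)),('yel',(18,150,100),(30,255,255)),('blue',(105,120,60),(120,255,255))):
        m=cv2.inRange(h,lo,hi);k,_,st,ce=cv2.connectedComponentsWithStats(m)
        print(n,c,[(st[i].tolist(),ce[i].round(1).tolist()) for i in range(1,k) if st[i][4]>=12])
```

```text
sc or [([229, 83, 7, 5, 16], [232.4, 84.9]), ([154, 86, 7, 12, 23], [157.5, 91.1]), ([168, 115, 7, 14, 24], [171.4, 120.9]), ([213, 166, 9, 6, 21], [217.3, 168.2]), ([175, 187, 15, 10, 65], [182.7, 191.5]), ([336, 221, 5, 9, 25], [338.2, 225.3]), ([175, 259, 10, 12, 72], [179.7, 264.6])]
sc yel [([170, 99, 44, 41, 1064], [191.5, 118.7]), ([339, 214, 26, 7, 45], [349.1, 216.6]), ([336, 221, 40, 28, 543], [360.5, 234.5]), ([299, 222, 18, 22, 47], [309.9, 234.2]), ([278, 232, 19, 16, 139], [286.8, 238.9]), ([167, 240, 8, 7, 39], [170.3, 243.1]), ([168, 247, 8, 6, 14], [172.4, 249.6])]
sc blue [([74, 0, 181, 89, 11930], [165.8, 36.4]), ([283, 0, 57, 44, 1976], [309.8, 18.6]), ([181, 209, 14, 13, 129], [187.8, 215.5]), ([151, 227, 65, 89, 2277], [183.2, 269.6]), ([247, 241, 32, 17, 119], [261.6, 247.8]), ([233, 248, 6, 14, 23], [235.7, 254.8]), ([243, 276, 4, 7, 14], [244.8, 279.3]), ([255, 372, 2, 11, 12], [255.2, 376.8])]
top or [([220, 100, 8, 8, 52], [223.4, 103.5]), ([392, 155, 16, 7, 93], [399.4, 158.0]), ([448, 158, 17, 6, 98], [455.7, 160.5]), ([313, 177, 3, 10, 21], [313.6, 182.1]), ([430, 250, 6, 10, 27], [432.1, 254.7]), ([184, 260, 10, 8, 29], [188.4, 263.4])]
top yel [([380, 171, 54, 39, 1623], [406.4, 189.7]), ([198, 199, 10, 19, 145], [202.5, 207.8]), ([164, 272, 21, 25, 385], [174.1, 283.9])]
top blue [([191, 87, 34, 15, 83], [206.7, 91.1]), ([177, 87, 81, 38, 1523], [216.3, 112.6]), ([230, 88, 3, 8, 20], [230.8, 91.2]), ([193, 95, 9, 7, 39], [197.1, 96.9]), ([216, 95, 12, 8, 59], [221.2, 97.2]), ([274, 136, 8, 5, 24], [277.0, 138.2]), ([167, 144, 8, 33, 151], [170.3, 159.9]), ([91, 149, 13, 37, 92], [94.2, 168.1]), ([191, 156, 34, 5, 55], [207.7, 157.7])]
```

View pics/c.png

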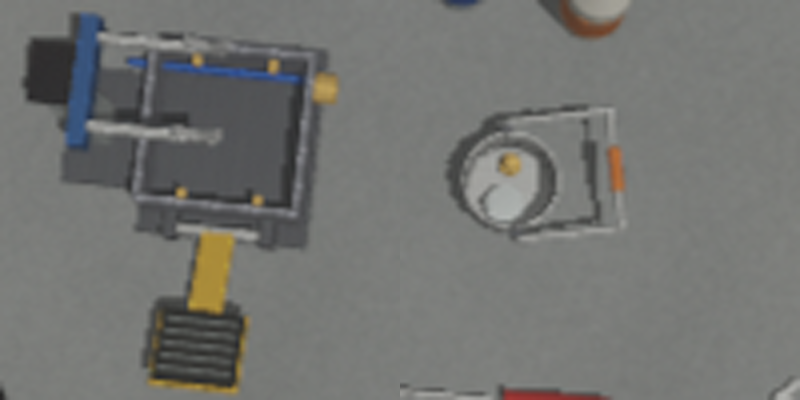

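View pics/d.png

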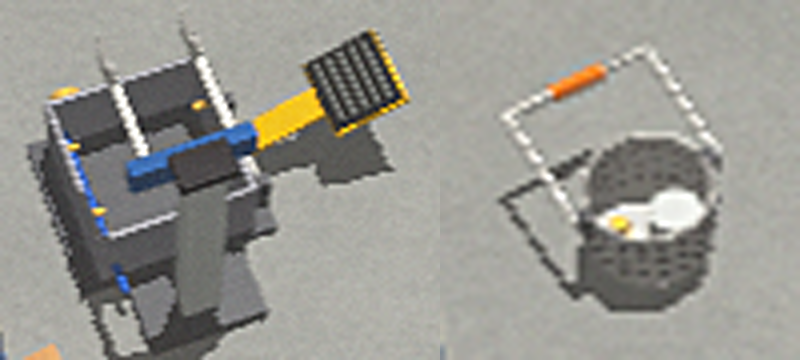

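Crop shows the steel basket holding one brass and one aluminium part: sleeve at top px (314,182), bail folded to the right (world -y). The station's column and crosspiece are on the left (+y), and its hooks open toward -y. The pedal pad is at top px (199,227).

Run:
```python
from h import *
a=snap('scene');b=snap('top')
C=lambda x,y:(150+x/4,140+y/4)
D=lambda x,y:(215+x/4,210+y/4)
R=lambda x,y:(260+x/4,140+y/4)
P=lambda n,p:print(n,np.round(p,4))
P('sleeve tri',tri([(a,217.3,168.2),(b,313.9,182.1)]));P('sleeve z67',onz(b,313.9,182.1,.067)); P('sc',onz(a,217.3,168.2,.067))
P('bar ends',[onz(b,*R(210,109),.067),onz(b,*R(222,227),.067)])
e=(195+(504-440)/6,155+117/6);f=(195+(648-440)/6,155+48/6)
P('bar ends sc',[onz(a,*e,.067),onz(a,*f,.067)])
P('basket rim c',onz(b,*R(103,178),.06))
P('pad',tri([(a,*D(354,82)),(b,*C(197,348))])); P('pad top z82',onz(b,*C(197,348),.082)); P('pad sc z82',onz(a,*D(354,82),.082))
P('cross tri ends', [tri([(a,*D(255,130)),(b,*C(77,147))]),tri([(a,*D(128,175)),(b,*C(88,15))])])
P('cross top z.25',[onz(b,*C(77,147),.24),onz(b,*C(88,15),.24)])
P('tips sc z.266',[onz(a,*D(100,42),.266),onz(a,*D(183,20),.266)])
P('hook lo end top',onz(b,*C(218,135),.266)); 
P('rim corners z85 top',[onz(b,*C(x,y),.085) for x,y in((152,48),(318,55),(300,212),(138,192))])
```

```text
sleeve tri [ 0.5893 -0.2261  0.0702]
sleeve z67 [ 0.5892 -0.226   0.067 ]
sc [ 0.589  -0.2289  0.067 ]
bar ends [[ 0.6438 -0.2225  0.067 ]
 [ 0.5356 -0.2303  0.067 ]]
bar ends sc [[ 0.6439 -0.2213  0.067 ]
 [ 0.5328 -0.2302  0.067 ]]
basket rim c [ 0.5828 -0.1243  0.06  ]
pad [0.4319 0.1883 0.0773]
pad top z82 [0.4313 0.188  0.082 ]
pad sc z82 [0.4339 0.1903 0.082 ]
cross tri ends [[0.5877 0.2676 0.2421]
 [0.6975 0.2586 0.2454]]
cross top z.25 [[0.5878 0.2682 0.24  ]
 [0.6981 0.26   0.24  ]]
tips sc z.266 [[0.6681 0.1487 0.266 ]
 [0.5979 0.1611 0.266 ]]
hook lo end top [0.5917 0.1499 0.266 ]
rim corners z85 top [[0.7031 0.2284 0.085 ]
 [0.6945 0.0782 0.085 ]
 [0.5516 0.0954 0.085 ]
 [0.5717 0.2406 0.085 ]]
```

```bash
cat >> h.py <<'E'
from scipy.spatial.transform import Rotation as Ro
def ori(yaw,t):
    t=np.radians(t);X=np.array([np.cos(yaw),np.sin(yaw),0]);Y=np.array([-np.sin(yaw),np.cos(yaw),0]);Z=np.array([0,0,1.])
    z=-np.cos(t)*Z+np.sin(t)*Y; x=-X
    return np.column_stack([x,np.cross(z,x),z])
def go(g,yaw,t,back=0.019,name=''):
    """g: world point that shall lie 'back' behind TCP; prints shift, turn"""
    o=ctrl.get_obs();R0=np.array(o['orientation']);T=ori(yaw,t);p=np.array(g)+back*T[:,2]
    print(name,np.round(R0.T@(p-o['position']),4).tolist(),np.round(np.degrees(Ro.from_matrix(R0.T@T).as_rotvec()),1).tolist())
def st():
    o=ctrl.get_obs();print('t',round(o['time_s'],2),'p',np.round(o['position'],4),'q',np.round(o['joint_pos'],2),'F',np.round(o['contact_force'],1),'w',round(o['width'],3),'g',round(o['grasp_force'],1));return o
E
python3 - <<'E'
from h import *
st()
b=snap('top')
print(onz(b,310,134,.16),onz(b,277,128,.15))
go([.54,-.33,.28],.078,0,name='A')
go([.589,-.227,.067],.078,65,-.1+.0,name='B')
E
```

```text
t 0.3 p [0.1629 0.6032 0.231 ] q [ 1.3   0.35  1.63 -0.    1.16 -0.  ] F [ 0.2 -0.6 -0.1] w 0.997 g 0.0
[ 0.74440054 -0.2060334   0.16      ] [ 0.77013966 -0.09229829  0.15      ]
A [-0.6073, -0.8027, -0.0297] [-0.0, -0.0, -19.6]
B [-0.6582, -0.7758, 0.1221] [-64.4, 11.1, -17.4]
```

Call:
{"method": "step_arm", "body": {
  "moves": [
    [[-0.607,-0.803,-0.05],[0,0,-19.6],0],
    [[-0.607,-0.803,-0.05],[0,0,-19.6],0],
    [[-0.607,-0.803,-0.05],[0,0,-19.6],0],
    [[-0.607,-0.803,-0.05],[0,0,-19.6],0],
    [[-0.607,-0.803,-0.05],[0,0,-19.6],0],
    [[-0.607,-0.803,-0.05],[0,0,-19.6],0],
    [[-0.607,-0.803,-0.05],[0,0,-19.6],0],
    [[-0.607,-0.803,-0.05],[0,0,-19.6],0],
    [[-0.607,-0.803,-0.05],[0,0,-19.6],0],
    [[-0.607,-0.803,-0.05],[0,0,-19.6],0],
    [[-0.607,-0.803,-0.05],[0,0,-19.6],0],
    [[-0.607,-0.803,-0.05],[0,0,-19.6],0]
  ],
  "force": 30
}}

```text
time_s: 1.35
position: [0.3501, 0.1384, 0.2566]
orientation: [[-0.997, -0.079, 0.001], [-0.079, 0.997, 0.0], [-0.001, 0.0, -1.0]]
contact_force: [1.7, 0.9, -0.3]
width: 0.502
grasp_force: 0.0
```

Run:
```python
from h import *
st()
go([.54,-.33,.28],.078,0,name='A')
go([.589,-.227,.067],.078,65,-.1+.0,name='B')
```

```text
t 1.35 p [0.3501 0.1384 0.2566] q [ 0.37 -0.08  2.09  0.    1.14 -1.28] F [ 1.7  0.9 -0.3] w 0.502 g 0.0
A [-0.1525, -0.4819, -0.0044] [0.0, 0.1, 0.0]
B [-0.2092, -0.4738, 0.1474] [-65.0, 0.0, 0.1]
```

Call:
{"method": "step_arm", "body": {
  "moves": [
    [[-0.15,-0.48,-0.02],[0,0,0],0],
    [[-0.15,-0.48,-0.02],[0,0,0],0],
    [[-0.15,-0.48,-0.02],[0,0,0],0],
    [[-0.15,-0.48,-0.02],[0,0,0],0],
    [[-0.15,-0.48,-0.02],[0,0,0],0],
    [[-0.15,-0.48,-0.02],[0,0,0],0],
    [[-0.2,-0.55,-0.02],[-65,0,0],0],
    [[-0.2,-0.55,-0.02],[-65,0,0],0],
    [[-0.2,-0.55,-0.02],[-65,0,0],0],
    [[-0.2,-0.55,-0.02],[-65,0,0],0],
    [[-0.2,-0.55,-0.02],[-65,0,0],0],
    [[-0.2,-0.55,-0.02],[-65,0,0],0]
  ]
}}

```text
time_s: 2.35
position: [0.5517, -0.3133, 0.2742]
orientation: [[-0.997, -0.059, -0.05], [-0.078, 0.738, 0.671], [-0.002, 0.672, -0.74]]
contact_force: [4.0, 0.4, 0.1]
width: 0.499
grasp_force: 0.0
```

Run:
```python
from h import *
st()
go([.589,-.227,.067],.078,65,-.1+.0,name='B')
```

```text
t 2.35 p [ 0.5517 -0.3133  0.2742] q [-0.76  0.64  1.27  0.48  1.8  -2.44] F [4.  0.4 0.1] w 0.499 g 0.0
B [-0.0435, -0.1165, 0.1171] [-22.7, 0.1, 0.1]
```

Call:
{"method": "step_arm", "body": {
  "moves": [
    [[-0.04,-0.06,0.02],[-10,0,0],0],
    [[-0.04,-0.08,0.05],[-15,0,0],0],
    [[-0.04,-0.1,0.08],[-20,0,0],0],
    [[-0.043,-0.117,0.1],[-22.7,0,0],0],
    [[-0.043,-0.117,0.117],[-22.7,0,0],0],
    [[-0.043,-0.117,0.117],[-22.7,0,0],0],
    [[-0.043,-0.117,0.117],[-22.7,0,0],0],
    [[-0.043,-0.117,0.117],[-22.7,0,0],0]
  ]
}}

```text
time_s: 3.02
position: [0.5958, -0.3163, 0.1111]
orientation: [[-0.997, -0.036, -0.07], [-0.079, 0.429, 0.9], [-0.002, 0.903, -0.43]]
contact_force: [0.3, -0.9, 0.5]
width: 0.502
grasp_force: 0.0
```

Run:
```python
from h import *
st()
s=snap('wrist','w1.png');b=snap('top')
for n,s in(('w',s),('top',b)):
    h=cv2.cvtColor(s['pixels'],cv2.COLOR_RGB2HSV)
    m=cv2.inRange(h,(5,140,90),(16,255,255));k,_,sta,ce=cv2.connectedComponentsWithStats(m)
    print(n,[(sta[i].tolist(),ce[i].round(1).tolist()) for i in range(1,k) if sta[i][4]>=12])
go([.589,-.227,.067],.078,65,-.1+.0,name='B')
go([.589,-.227,.067],.078,65,.019,name='C')
```

```text
t 3.02 p [ 0.5958 -0.3163  0.1111] q [-0.79  1.06  1.08  0.67  1.93 -2.52] F [ 0.3 -0.9  0.5] w 0.502 g 0.0
w [([346, 9, 5, 19, 72], [348.4, 16.9]), ([244, 164, 8, 46, 263], [247.5, 186.0]), ([206, 297, 58, 21, 660], [232.9, 308.1])]
top [([220, 100, 8, 10, 60], [223.6, 104.0]), ([305, 146, 9, 3, 16], [308.2, 147.1]), ([459, 158, 6, 7, 33], [461.2, 160.8]), ([312, 177, 4, 10, 22], [313.6, 181.5]), ([430, 249, 6, 11, 28], [432.0, 254.5]), ([184, 260, 10, 8, 30], [188.2, 263.3])]
B [0.0, -0.0028, 0.0006] [-0.6, 0.1, 0.2]
C [0.0001, -0.0016, 0.1196] [-0.6, 0.1, 0.2]
```

View pics/w1.png

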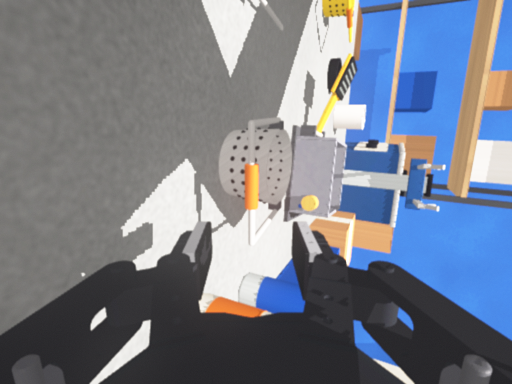

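Wrist view: the sleeve, at px (248,186), lies between the open fingers, with the basket behind it. I'll refine its position with rays.

Run:
```python
from h import *
s=snap('wrist');b=snap('top');a=snap('scene')
p=tri([(s,247.5,186.0),(b,313.7,181.8),(a,217.3,168.2)]);print(p, proj(s,p),proj(b,p))
go([.589,-.228,.067],.078,65,.019,name='C');go(p,.078,65,.019,name='Cp')
print(ray(s,247.5,186.0))
```

```text
[ 0.58900199 -0.22708209  0.06647899] [[248.60385624 187.73504759]] [[314.17011902 182.16010002]]
C [-0.0004, -0.0013, 0.1176] [-0.5, 0.0, 0.1]
Cp [-0.0005, -0.0014, 0.1186] [-0.5, 0.0, 0.1]
(array([ 0.53882309, -0.45073937,  0.17381757]), array([ 0.19247481,  0.88301553, -0.42829743]))
```

Agreement within 1 mm. Advance and grip.

Call:
{"method": "step_arm", "body": {
  "moves": [
    [[0,-0.001,0.03],[0,0,0],0],
    [[0,-0.001,0.06],[0,0,0],0],
    [[0,-0.001,0.085],[0,0,0],0],
    [[0,-0.001,0.105],[0,0,0],0],
    [[0,-0.001,0.118],[0,0,0],0],
    [[0,-0.001,0.118],[0,0,0],0],
    [[0,-0.001,0.118],[0,0,0],0.6],
    [[0,-0.001,0.118],[0,0,0],0.9],
    [[0,-0.001,0.118],[0,0,0],0.9],
    [[0,-0.001,0.118],[0,0,0],0.9],
    [[0,-0.001,0.118],[0,0,0],0.9]
  ],
  "force": 25
}}

```text
time_s: 4.18
position: [0.5868, -0.2106, 0.0576]
orientation: [[-0.997, -0.034, -0.07], [-0.077, 0.426, 0.901], [-0.001, 0.904, -0.428]]
contact_force: [0.4, -4.5, 5.0]
width: 0.131
grasp_force: 24.8
```

Run:
```python
from h import *
o=st();T=np.array(o['orientation']);g=o['position']-.019*T[:,2];print('grasp pt',g)
# arc: pivot
ps=.078;Y=np.array([-np.sin(ps),np.cos(ps),0]);e0=np.arcsin(11/95)
piv=g+.095*np.cos(e0)*Y-np.array([0,0,.011]);print('piv',piv)
for d in (0,12,24,36,48,60,72,83):
    e=e0+np.radians(d);p=piv-.095*np.cos(e)*Y+np.array([0,0,.095*np.sin(e)]);go(p,ps,64.5-d,name=d)
```

```text
t 4.18 p [ 0.5868 -0.2106  0.0576] q [-0.71  1.03  1.31  0.71  1.74 -2.6 ] F [ 0.4 -4.5  5. ] w 0.131 g 24.8
grasp pt [ 0.58816947 -0.22775198  0.06575688]
piv [ 0.58081678 -0.13367787  0.05475688]
0 [0.0, -0.0001, -0.0] [0.2, 0.0, 0.0]
12 [0.0, 0.0154, -0.0048] [12.2, 0.0, 0.0]
24 [-0.0, 0.0315, -0.0063] [24.2, 0.0, 0.0]
36 [-0.0, 0.0475, -0.0044] [36.2, 0.0, 0.0]
48 [-0.0, 0.0628, 0.0008] [48.2, 0.0, -0.0]
60 [-0.0, 0.0767, 0.0091] [60.2, 0.1, -0.0]
72 [0.0, 0.0885, 0.0201] [72.2, 0.1, -0.0]
83 [0.0, 0.0972, 0.0321] [83.2, 0.1, -0.0]
```

Call:
{"method": "step_arm", "body": {
  "moves": [
    [[0,0.008,-0.003],[6,0,0],0.9],
    [[0,0.0154,-0.0048],[12,0,0],0.9],
    [[0,0.0235,-0.006],[18,0,0],0.9],
    [[0,0.0315,-0.0063],[24,0,0],0.9],
    [[0,0.0395,-0.0057],[30,0,0],0.9],
    [[0,0.0475,-0.0044],[36,0,0],0.9],
    [[0,0.0552,-0.002],[42,0,0],0.9],
    [[0,0.0628,0.0008],[48,0,0],0.9],
    [[0,0.07,0.0047],[54,0,0],0.9],
    [[0,0.0767,0.0091],[60,0,0],0.9],
    [[0,0.0767,0.0091],[60,0,0],0.9]
  ]
}}

```text
time_s: 5.1
position: [0.5836, -0.1658, 0.124]
orientation: [[-0.997, -0.081, -0.005], [-0.082, 0.994, 0.076], [-0.001, 0.076, -0.997]]
contact_force: [1.0, 1.8, -3.8]
width: 0.131
grasp_force: 24.5
```

Run:
```python
from h import *
o=st();ps=.078;Y=np.array([-np.sin(ps),np.cos(ps),0]);e0=np.arcsin(11/95);piv=np.array([ 0.58081678,-0.13367787,0.05475688])
for d in (60,66,72,78,83):
    e=e0+np.radians(d);p=piv-.095*np.cos(e)*Y+np.array([0,0,.095*np.sin(e)]);go(p,ps,64.5-d,name=d)
```

```text
t 5.1 p [ 0.5836 -0.1658  0.124 ] q [-0.32  0.46  1.74  0.09  0.97 -2.02] F [ 1.   1.8 -3.8] w 0.131 g 24.5
60 [0.0003, -0.004, 0.0007] [-0.1, 0.1, 0.2]
66 [0.0003, 0.0036, -0.0021] [5.9, 0.1, 0.2]
72 [0.0003, 0.0114, -0.0042] [11.9, 0.1, 0.2]
78 [0.0002, 0.0194, -0.0054] [17.9, 0.1, 0.2]
83 [0.0002, 0.0262, -0.0057] [22.9, 0.1, 0.2]
```

Call:
{"method": "step_arm", "body": {
  "moves": [
    [[0,0.004,-0.0015],[3,0,0],0.9],
    [[0,0.0076,-0.0028],[6,0,0],0.9],
    [[0,0.0115,-0.004],[9,0,0],0.9],
    [[0,0.0154,-0.005],[12,0,0],0.9],
    [[0,0.0194,-0.0056],[15,0,0],0.9],
    [[0,0.0234,-0.0061],[18,0,0],0.9],
    [[0,0.0275,-0.0064],[21,0,0],0.9],
    [[0,0.03,-0.0064],[23,0,0],0.9],
    [[0,0.03,-0.0064],[23,0,0],0.9],
    [[0,0.03,-0.0064],[23,0,0],0.9]
  ]
}}

```text
time_s: 5.93
position: [0.5814, -0.1401, 0.1324]
orientation: [[-0.997, -0.075, 0.023], [-0.079, 0.946, -0.314], [0.002, -0.315, -0.949]]
contact_force: [-3.6, -2.0, 14.5]
width: 0.13
grasp_force: 26.0
```

Run:
```python
from h import *
o=st();ps=.078;Y=np.array([-np.sin(ps),np.cos(ps),0])
print('g',o['position']-.019*np.array(o['orientation'])[:,2])
piv=np.array([ 0.58081678,-0.13367787,0.05475688])
go(piv+[0,0,.095],ps,-18.5,name='now');go(piv+[0,0,.095],ps,0,name='vert')
a=snap('scene');b=snap('top')
f=lambda s,p:s['pixels'][p[1]-45:p[1]+45,p[0]-60:p[0]+60,::-1]
cv2.imwrite('pics/u.png',np.hstack([cv2.resize(f(a,(225,185)),(400,300)),cv2.resize(f(b,(295,182)),(400,300))]))
```

```text
t 5.93 p [ 0.5814 -0.1401  0.1324] q [-0.06  0.41  1.84 -0.41  0.89 -1.45] F [-3.6 -2.  14.5] w 0.13 g 26.0
g [ 0.58097132 -0.13410356  0.15045621]
now [0.0001, 0.0006, 0.0005] [0.2, -0.1, 0.1]
vert [0.0001, 0.0066, -0.0004] [-18.3, -0.1, 0.1]
```

View pics/u.png

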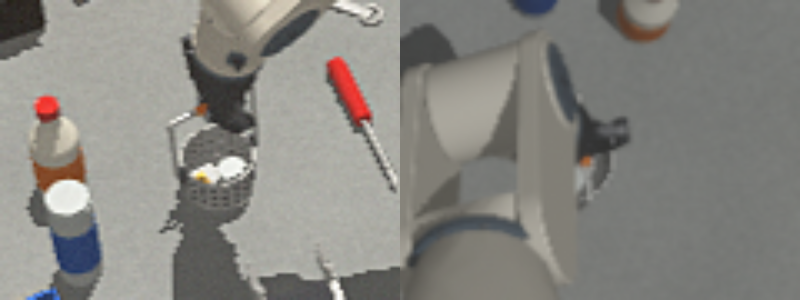

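The bail is upright: the sleeve is in the gripper and both parts are in the basket. Loosen slightly, turn the tool to vertical, and regrip.

Call:
{"method": "step_arm", "body": {
  "moves": [
    [[0,0,0],[0,0,0],0.55],
    [[0,0,0],[0,0,0],0.55],
    [[0,0.002,0],[-5,0,0],0.55],
    [[0,0.004,0],[-10,0,0],0.55],
    [[0,0.0055,0],[-15,0,0],0.55],
    [[0,0.006,0],[-18.3,0,0],0.55],
    [[0,0.006,0],[-18.3,0,0],0.55],
    [[0,0.006,0],[-18.3,0,0],0.9],
    [[0,0.006,0],[-18.3,0,0],0.9],
    [[0,0.006,0],[-18.3,0,0],0.9],
    [[0,0.006,0],[-18.3,0,0],0.9]
  ],
  "force": 50
}}

```text
time_s: 6.95
position: [0.5802, -0.133, 0.1289]
orientation: [[-0.997, -0.08, -0.002], [-0.08, 0.997, -0.001], [0.002, -0.001, -1.0]]
contact_force: [-0.9, -1.4, 0.8]
width: 0.118
grasp_force: 48.6
```

Run:
```python
from h import *
st();go([.5808,-.1337,.1507],.078,0)
```

```text
t 6.95 p [ 0.5802 -0.133   0.1289] q [-0.23  0.42  1.78 -0.    0.94 -1.88] F [-0.9 -1.4  0.8] w 0.118 g 48.6
 [-0.0005, -0.0007, -0.0028] [-0.0, -0.1, 0.1]
```

Call:
{"method": "step_arm", "body": {
  "moves": [
    [[0,0,-0.005],[0,0,0],0.9],
    [[0,0,-0.015],[0,0,0],0.9],
    [[0,0,-0.03],[0,0,0],0.9],
    [[0,0,-0.045],[0,0,0],0.9],
    [[0,0,-0.06],[0,0,0],0.9],
    [[0,0,-0.075],[0,0,0],0.9],
    [[0,0,-0.09],[0,0,0],0.9],
    [[0,0,-0.105],[0,0,0],0.9],
    [[0,0,-0.12],[0,0,0],0.9],
    [[0,0,-0.135],[0,0,0],0.9],
    [[0,0,-0.145],[0,0,0],0.9],
    [[0,0,-0.145],[0,0,0],0.9]
  ]
}}

```text
time_s: 7.95
position: [0.5817, -0.1335, 0.2769]
orientation: [[-0.997, -0.079, 0.003], [-0.079, 0.997, -0.001], [-0.003, -0.001, -1.0]]
contact_force: [1.0, -0.5, -2.8]
width: 0.122
grasp_force: 48.8
```

Run:
```python
from h import *
o=st();ps=-.078;X=np.array([np.cos(ps),np.sin(ps),0]);Y=np.array([-np.sin(ps),np.cos(ps),0])
S=np.array([.632,.172,.29])
go(S-.14*Y,ps,0,.0215,'D');go(S,ps,0,.0215,'E')
a=snap('scene')
cv2.imwrite('pics/l.png',cv2.resize(a['pixels'][130:310,180:340,::-1],(640,600*6//5*1)[:2] if 0 else (533,600)))
```

```text
t 7.95 p [ 0.5817 -0.1335  0.2769] q [-0.23  0.27  1.65 -0.    1.22 -1.88] F [ 1.  -0.5 -2.8] w 0.122 g 48.8
D [-0.0524, 0.1623, 0.0084] [-0.0, 0.2, 9.0]
E [-0.0742, 0.3006, 0.0083] [-0.0, 0.2, 9.0]
```

View pics/l.png

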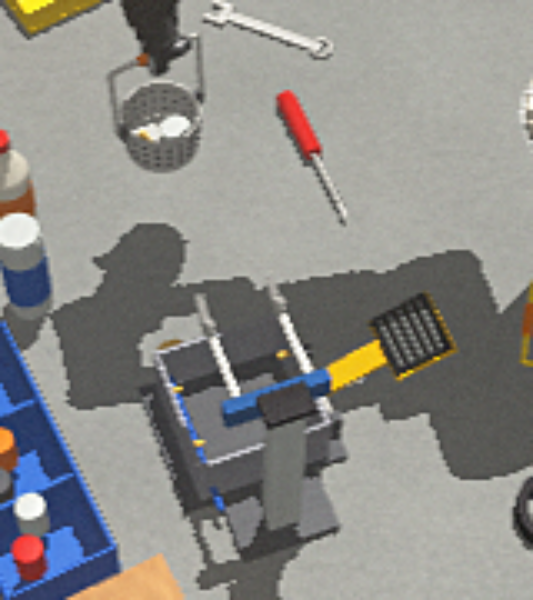

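The basket hangs upright from the gripper with its parts inside (px (160,125) in this crop). The hooks end at about (203,300) and (275,290). Next, move to the front of the hooks.

Call:
{"method": "step_arm", "body": {
  "moves": [
    [[-0.003,0.01,0],[0,0,0.5],0.9],
    [[-0.008,0.025,0],[0,0,1.5],0.9],
    [[-0.013,0.041,0.001],[0,0,2.5],0.9],
    [[-0.018,0.057,0.002],[0,0,3.5],0.9],
    [[-0.024,0.073,0.002],[0,0,4.5],0.9],
    [[-0.029,0.089,0.002],[0,0,5.5],0.9],
    [[-0.034,0.105,0.002],[0,0,6.5],0.9],
    [[-0.039,0.121,0.002],[0,0,7.5],0.9],
    [[-0.044,0.137,0.002],[0,0,8.2],0.9],
    [[-0.049,0.15,0.002],[0,0,9],0.9],
    [[-0.052,0.16,0.002],[0,0,9],0.9],
    [[-0.052,0.162,0.002],[0,0,9],0.9]
  ]
}}

```text
time_s: 9.0
position: [0.6196, 0.0337, 0.271]
orientation: [[-0.997, 0.077, -0.002], [0.077, 0.997, 0.001], [0.002, 0.0, -1.0]]
contact_force: [0.1, 0.5, -3.8]
width: 0.118
grasp_force: 48.8
```

Run:
```python
from h import *
o=st();ps=-.078
go([.632,.172,.29],ps,0,.0215,'E')
s=snap('wrist','w2.png')
# second measure of hooks
Y=np.array([-np.sin(ps),np.cos(ps),0]);X=np.array([np.cos(ps),np.sin(ps),0])
for sx in(-.037,.037): print(proj(s,[np.array([.632,.172,.266])+sx*X-.017*Y,np.array([.632,.172,.266])+sx*X+.017*Y,np.array([.632,.172,.24])+sx*X+.08*Y]))
```

```text
t 9.0 p [0.6196 0.0337 0.271 ] q [ 0.05  0.31  1.6   0.    1.23 -1.44] F [ 0.1  0.5 -3.8] w 0.118 g 48.8
E [-0.0018, 0.1389, 0.0026] [0.0, -0.1, 0.1]
[[483.30015248 171.48095973]
 [547.5098519  171.5971829 ]
 [607.44712899 162.93576855]]
[[456.89683817 293.02956768]
 [513.86794342 293.10498394]
 [572.23185051 269.68991569]]
```

View pics/w2.png

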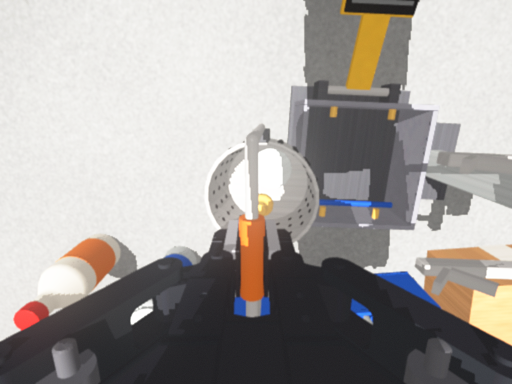

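Wrist view: the hooks come in from the right, with ends near (425,160) and (420,263), somewhat left of where I predicted. Check with rays.

Run:
```python
from h import *
o=st();s=snap('wrist');a=snap('scene');b=snap('top')
print('cam',ray(s,256,192))
for uv in((425,160),(420,263)):
    print(uv,[np.round(onz(s,*uv,z),3) for z in(.235,.266)])
g=o['position']+[0,0,.0215]; print('sleeve',g,proj(s,g),proj(a,g),proj(b,g))
w=cv2.resize(s['pixels'][100:320,380:512,::-1],(360,600),interpolation=cv2.INTER_CUBIC)
t=cv2.resize(a['pixels'][195:275,225:285,::-1],(440,587),interpolation=cv2.INTER_CUBIC)
t=cv2.copyMakeBorder(t,0,13,0,0,cv2.BORDER_CONSTANT)
cv2.imwrite('pics/k.png',np.hstack([w,t]))
```

```text
t 9.05 p [0.6193 0.0331 0.2712] q [ 0.05  0.31  1.6   0.    1.23 -1.44] F [-0.1 -0.1 -3.7] w 0.123 g 48.8
cam (array([0.55259921, 0.03747428, 0.41446872]), array([ 0.27902846, -0.00528873, -0.9605796 ]))
(425, 160) [array([0.592, 0.145, 0.235]), array([0.585, 0.126, 0.266])]
(420, 263) [array([0.665, 0.147, 0.235]), array([0.646, 0.128, 0.266])]
sleeve [0.61931445 0.03305254 0.29270599] [[252.83663777 256.30925691]] [[237.54092323 184.74346496]] [[240.37025653 163.24534015]]
```

View pics/k.png

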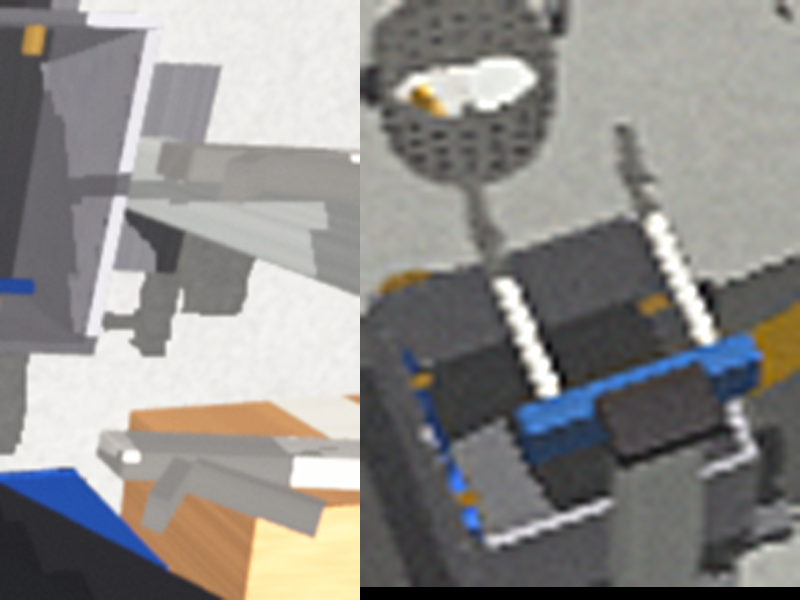

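Run:
```python
from h import *
s=snap('wrist');a=snap('scene')
print('wrist +37 front,rear,arm end',*[np.round(onz(s,*p,z),3) for p,z in(((435,291),.266),((497,291),.266),((422,265),.239))])
print('scene -37 tip',onz(a,260.7,212,.266),'V/white junction',onz(a,225+290/7.33,195+215/7.33,.245),'tri',tri([(a,260.7,212),(s,428,175)]))
print('+37 white start',onz(a,225+140/7.33,195+280/7.33,.245))
for n,c in(('blue left end front top',(520-360,405)),('right',(750-360,340))): print(n,onz(a,225+c[0]/7.33,195+c[1]/7.33,.25))
```

```text
wrist +37 front,rear,arm end [0.666 0.137 0.266] [0.669 0.174 0.266] [0.665 0.145 0.239]
scene -37 tip [0.5925626  0.15066979 0.266     ] V/white junction [0.59729582 0.18749977 0.245     ] tri [0.59287495 0.13932878 0.25027781]
+37 white start [0.67247805 0.18656502 0.245     ]
blue left end front top [0.69400301 0.2489925  0.25      ]
right [0.58993781 0.26680268 0.25      ]
```

Run:
```python
from h import *
go([.630,.164,.29],-.078,0,.0215,'E')
```

```text
E [0.0, 0.1332, 0.0035] [-0.0, -0.1, -0.1]
```

Call:
{"method": "step_arm", "body": {
  "moves": [
    [[0,0.008,0],[0,0,0],0.9],
    [[0,0.022,0],[0,0,0],0.9],
    [[0,0.036,0],[0,0,0],0.9],
    [[0,0.05,0],[0,0,0],0.9],
    [[0,0.064,0],[0,0,0],0.9],
    [[0,0.078,0],[0,0,0],0.9],
    [[0,0.092,0],[0,0,0],0.9],
    [[0,0.106,0],[0,0,0],0.9],
    [[0,0.118,0],[0,0,0],0.9],
    [[0,0.127,0],[0,0,0],0.9],
    [[0,0.131,0],[0,0,0],0.9],
    [[0,0.131,0],[0,0,0],0.9]
  ]
}}

```text
time_s: 10.3
position: [0.63, 0.1636, 0.272]
orientation: [[-0.997, 0.078, -0.001], [0.078, 0.997, 0.0], [0.001, 0.0, -1.0]]
contact_force: [-0.3, 0.5, -3.7]
width: 0.118
grasp_force: 48.8
```

Run:
```python
from h import *
o=st();s=snap('wrist');a=snap('scene')
go([.630,.164,.29],-.078,0,.0215,'E')
w=cv2.resize(s['pixels'][90:384,150:370,::-1],(440,588),interpolation=cv2.INTER_CUBIC)
t=cv2.resize(a['pixels'][195:275,225:275,::-1],(360,588),interpolation=cv2.INTER_CUBIC)
cv2.imwrite('pics/m.png',np.hstack([w,t]))
S=np.array([.63,.164,.253]);ps=-.078;Y=np.array([-np.sin(ps),np.cos(ps),0]);X=np.array([np.cos(ps),np.sin(ps),0])
for sx in(-.037,.037): print(((proj(s,[S+[0,0,.013]+sx*X-.017*Y,S+[0,0,.013]+sx*X+.017*Y,S+sx*X])-[150,90])*2).round())
```

```text
t 10.3 p [0.63   0.1636 0.272 ] q [ 0.25  0.36  1.53  0.    1.25 -1.24] F [-0.3  0.5 -3.7] w 0.118 g 48.8
E [0.0001, 0.0017, 0.0036] [-0.0, -0.1, -0.0]
[[143. 155.]
 [271. 155.]
 [207. 146.]]
[[149. 398.]
 [263. 399.]
 [206. 374.]]
```

View pics/m.png

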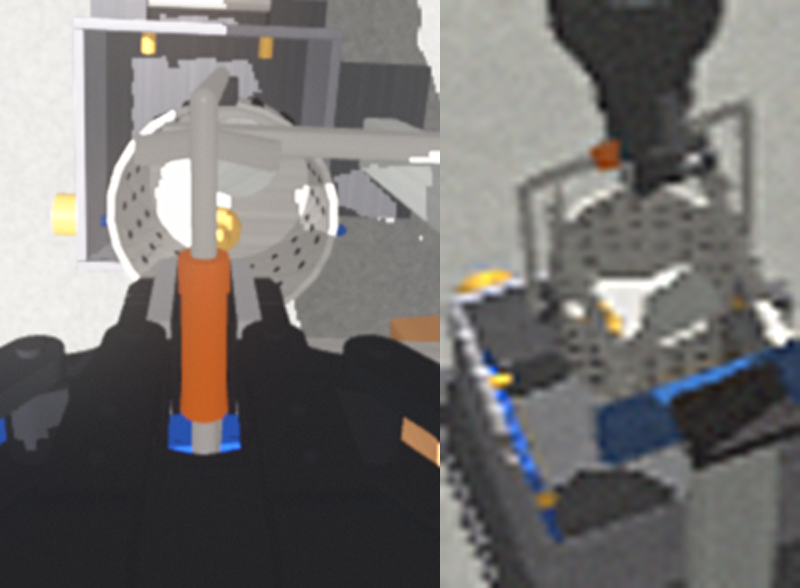

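The wrist view shows the V tips at crop px (135,155) and (280,155), with the crossbar at (205,155), so it is centred. Lower it.

Call:
{"method": "step_arm", "body": {
  "moves": [
    [[0,0.001,0.006],[0,0,0],0.9],
    [[0,0.001,0.013],[0,0,0],0.9],
    [[0,0.001,0.02],[0,0,0],0.9],
    [[0,0.001,0.026],[0,0,0],0.9],
    [[0,0.001,0.031],[0,0,0],0.9],
    [[0,0.001,0.035],[0,0,0],0.9],
    [[0,0.001,0.035],[0,0,0],0.9],
    [[0,0.001,0.035],[0,0,0],0.9]
  ]
}}

```text
time_s: 11.07
position: [0.63, 0.1636, 0.2369]
orientation: [[-0.997, 0.079, -0.002], [0.079, 0.997, 0.0], [0.002, -0.0, -1.0]]
contact_force: [-1.1, 0.2, -2.9]
width: 0.123
grasp_force: 48.8
```

Call:
{"method": "step_arm", "body": {
  "moves": [
    [[0,0,0.002],[0,0,0],0.9],
    [[0,0,0.004],[0,0,0],0.9],
    [[0,0,0.004],[0,0,0],0.9],
    [[0,0,0.004],[0,0,0],0.9]
  ]
}}

```text
time_s: 11.4
position: [0.6301, 0.1636, 0.2332]
orientation: [[-0.997, 0.078, -0.001], [0.078, 0.997, 0.0], [0.001, 0.0, -1.0]]
contact_force: [-0.5, 0.4, -2.5]
width: 0.12
grasp_force: 48.8
```

Call:
{"method": "step_arm", "body": {
  "moves": [
    [[0,0,0.001],[0,0,0],0.9],
    [[0,0,0.002],[0,0,0],0.9],
    [[0,0,0.003],[0,0,0],0.9],
    [[0,0,0.003],[0,0,0],0.9]
  ]
}}

```text
time_s: 11.73
position: [0.6303, 0.1637, 0.2308]
orientation: [[-0.997, 0.079, -0.0], [0.079, 0.997, 0.0], [0.0, 0.0, -1.0]]
contact_force: [-1.7, -0.5, 3.4]
width: 0.121
grasp_force: 49.6
```

Call:
{"method": "step_arm", "body": {
  "moves": [
    [[0,0,0],[0,0,0],0.6],
    [[0,0,0],[0,0,0],0.4],
    [[0,0,0],[0,0,0],0.2],
    [[0,0,0],[0,0,0],0.2],
    [[0,0,-0.006],[0,0,0],0.2],
    [[0,0,-0.015],[0,0,0],0.2],
    [[0,0,-0.03],[0,0,0],0.2],
    [[0,0,-0.045],[0,0,0],0.2],
    [[0,0,-0.06],[0,0,0],0.2],
    [[0,0,-0.08],[0,0,0],0.2],
    [[0,0,-0.1],[0,0,0],0.2],
    [[0,0,-0.1],[0,0,0],0.2]
  ]
}}

```text
time_s: 12.73
position: [0.632, 0.1641, 0.3357]
orientation: [[-0.997, 0.078, 0.006], [0.078, 0.997, 0.002], [-0.006, 0.002, -1.0]]
contact_force: [0.8, 0.0, 0.3]
width: 0.403
grasp_force: 0.0
```

Run:
```python
from h import *
st()
for n in('scene','wrist'):
    s=snap(n,f'z_{n}.png');h=cv2.cvtColor(s['pixels'],cv2.COLOR_RGB2HSV)
    print(n,'seat should be',proj(s,[[.631,.165,.253],[.611,.1666,.253],[.651,.1634,.253]]).round(1).tolist())
    m=cv2.inRange(h,(4,130,90),(16,255,255));k,_,sta,ce=cv2.connectedComponentsWithStats(m)
    for i in range(1,k):
        if sta[i][4]>=10: print(sta[i].tolist(),ce[i].round(1),onz(s,*ce[i],.253).round(3))
go([.431,.188,.15],-.078,0,0,'pad above')
```

```text
t 12.73 p [0.632  0.1641 0.3357] q [ 0.25  0.32  1.45  0.    1.37 -1.24] F [0.8 0.  0.3] w 0.403 g 0.0
scene seat should be [[252.4, 221.9], [258.0, 219.9], [246.7, 223.9]]
[417, 0, 57, 99, 913] [453.   38.1] [-0.604 -0.277  0.253]
[479, 0, 12, 9, 18] [484.2   4.1] [-0.911 -0.41   0.253]
[339, 7, 7, 11, 17] [342.2  12.4] [-0.269 -0.664  0.253]
[500, 13, 12, 11, 28] [505.2  18. ] [-0.921 -0.281  0.253]
[256, 34, 25, 13, 95] [268.3  40.2] [ 0.136 -0.642  0.253]
[229, 83, 7, 6, 18] [232.1  85.1] [ 0.405 -0.455  0.253]
[371, 85, 17, 4, 25] [380.6  86.8] [-0.129 -0.168  0.253]
[154, 86, 7, 13, 32] [157.5  91.5] [ 0.689 -0.559  0.253]
[0, 95, 92, 39, 516] [ 44.7 113.9] [ 1.122 -0.642  0.253]
[436, 97, 16, 39, 178] [443.7 116.5] [-0.248  0.081  0.253]
[168, 115, 7, 14, 41] [171.3 121. ] [ 0.7   -0.382  0.253]
[426, 137, 18, 22, 48] [434.9 147.7] [-0.114  0.19   0.253]
[498, 165, 14, 32, 154] [506.5 181.3] [-0.237  0.427  0.253]
[175, 187, 15, 10, 76] [182.5 191.5] [ 0.788 -0.054  0.253]
[491, 213, 21, 30, 252] [503.9 225.3] [-0.098  0.557  0.253]
[246, 219, 12, 6, 39] [251.7 221.2] [0.632 0
[... 399 characters left out ...]
0.253]
[224, 351, 6, 7, 15] [226.2 353.5] [0.891 0.512 0.253]
[230, 351, 7, 5, 11] [232.9 353.3] [0.875 0.52  0.253]
[216, 358, 12, 9, 31] [219.9 360.8] [0.915 0.522 0.253]
wrist seat should be [[253.3, 193.1], [253.4, 169.0], [253.2, 216.2]]
[243, 169, 15, 48, 548] [250.3 192.1] [0.63  0.163 0.253]
[7, 221, 49, 41, 958] [ 36.3 236.8] [ 0.655 -0.022  0.253]
[413, 225, 76, 28, 1095] [447.4 239.7] [0.685 0.327 0.253]
[335, 229, 70, 38, 890] [372.4 252.3] [0.692 0.264 0.253]
[215, 289, 20, 26, 341] [225.3 300.2] [0.73  0.132 0.253]
[388, 317, 11, 10, 11] [393.  321.5] [0.766 0.285 0.253]
[348, 321, 10, 24, 42] [350.2 330.8] [0.773 0.246 0.253]
pad above [0.2012, 0.0084, 0.1813] [0.1, 0.1, -0.0]
```

The basket is seated: both the scene and wrist views put the sleeve at (0.631, 0.163, 0.253), matching the seat. Next, move above the pedal with the fingers shut.

Call:
{"method": "step_arm", "body": {
  "moves": [
    [[0.03,0,0],[0,0,0],1],
    [[0.06,0.001,0],[0,0,0],1],
    [[0.1,0.002,0],[0,0,0],1],
    [[0.14,0.004,0],[0,0,0],1],
    [[0.17,0.005,0.02],[0,0,0],1],
    [[0.199,0.006,0.05],[0,0,0],1],
    [[0.199,0.006,0.085],[0,0,0],1],
    [[0.199,0.006,0.12],[0,0,0],1],
    [[0.199,0.006,0.155],[0,0,0],1],
    [[0.199,0.006,0.19],[0,0,0],1],
    [[0.199,0.006,0.22],[0,0,0],1],
    [[0.199,0.006,0.22],[0,0,0],1]
  ]
}}

```text
time_s: 13.83
position: [0.4277, 0.1835, 0.1051]
orientation: [[-0.997, 0.078, -0.01], [0.078, 0.997, -0.004], [0.01, -0.005, -1.0]]
contact_force: [-2.1, -0.1, 0.9]
width: 0.004
grasp_force: 0.0
```

Run:
```python
from h import *
o=st();s=snap('wrist');b=snap('top')
go([.432,.186,.085],-.078,0,0,'touch');go([.421,.187,.040],-.078,0,0,'stop')
h=cv2.cvtColor(s['pixels'],cv2.COLOR_RGB2HSV);m=cv2.inRange(h,(18,140,80),(32,255,255));k,_,sta,ce=cv2.connectedComponentsWithStats(m)
for i in range(1,k):
    if sta[i][4]>=40: print(sta[i].tolist(),ce[i].round(1),onz(s,*ce[i],.08).round(3))
print(proj(s,[.432,.186,.082]))
```

```text
t 13.83 p [0.4277 0.1835 0.1051] q [ 0.4   0.29  2.07  0.    0.8  -1.09] F [-2.1 -0.1  0.9] w 0.004 g 0.0
touch [-0.001, 0.0013, 0.0247] [-0.1, -0.2, -0.0]
stop [0.0099, 0.0015, 0.0698] [-0.1, -0.2, -0.0]
[338, 0, 92, 58, 1369] [382.9  29.8] [0.325 0.261 0.08 ]
[193, 166, 138, 91, 1464] [258.6 176.4] [0.4   0.189 0.08 ]
[246, 297, 13, 21, 239] [251.5 307.4] [0.491 0.178 0.08 ]
[[257.28352644 227.26071652]]
```

Call:
{"method": "step_arm", "body": {
  "moves": [
    [[0,0.001,0.01],[0,0,0],1],
    [[0,0.001,0.018],[0,0,0],1],
    [[0.001,0.001,0.025],[0,0,0],1],
    [[0.003,0.001,0.031],[0,0,0],1],
    [[0.005,0.001,0.037],[0,0,0],1],
    [[0.006,0.001,0.043],[0,0,0],1],
    [[0.007,0.001,0.049],[0,0,0],1],
    [[0.008,0.001,0.054],[0,0,0],1],
    [[0.009,0.001,0.058],[0,0,0],1],
    [[0.009,0.001,0.062],[0,0,0],1],
    [[0.009,0.001,0.062],[0,0,0],1]
  ]
}}

```text
time_s: 14.85
position: [0.4225, 0.1874, 0.0484]
orientation: [[-0.997, 0.079, -0.002], [0.079, 0.997, 0.001], [0.002, 0.001, -1.0]]
contact_force: [-4.9, 3.3, 8.9]
width: 0.0
grasp_force: 4.5
```

Run:
```python
from h import *
o=st();a=snap('scene')
h=cv2.cvtColor(a['pixels'],cv2.COLOR_RGB2HSV);m=cv2.inRange(h,(4,130,90),(16,255,255));k,_,sta,ce=cv2.connectedComponentsWithStats(m)
print([(sta[i].tolist(),ce[i].round(1).tolist()) for i in range(1,k) if 235<ce[i][0]<270 and 205<ce[i][1]<260], proj(a,[[.631,.164,.253],[.631,.164,.198]]))
```

```text
t 14.85 p [0.4225 0.1874 0.0484] q [ 0.41  0.38  2.11  0.    0.65 -1.08] F [-4.9  3.3  8.9] w 0.0 g 4.5
[([246, 225, 12, 7, 40], [252.0, 227.9])] [[252.23310847 221.67471018]
 [252.29663036 230.20385153]]
```

Call:
{"method": "step_arm", "body": {
  "moves": [
    [[0,0,0.002],[0,0,0],1],
    [[0,0,0.004],[0,0,0],1],
    [[0.001,0,0.006],[0,0,0],1],
    [[0.001,0,0.0075],[0,0,0],1],
    [[0.001,0,0.0075],[0,0,0],1]
  ]
}}

```text
time_s: 15.32
position: [0.4219, 0.1874, 0.0413]
orientation: [[-0.997, 0.079, -0.001], [0.079, 0.997, 0.001], [0.001, 0.001, -1.0]]
contact_force: [-4.7, 2.1, 9.2]
width: -0.001
grasp_force: 4.9
```

Call:
{"method": "step_arm", "body": {
  "moves": [
    [[0,0,0.001],[0,0,0],1],
    [[0,0,0.001],[0,0,0],1]
  ]
}}

```text
time_s: 15.48
position: [0.4218, 0.1875, 0.0404]
orientation: [[-0.997, 0.079, -0.001], [0.079, 0.997, 0.001], [0.001, 0.001, -1.0]]
contact_force: [-4.2, 2.0, 10.7]
width: -0.001
grasp_force: 5.1
```

Call:
{"method": "step_arm", "body": {
  "moves": [
    [[0,0,0.001],[0,0,0],1],
    [[0,0,0.001],[0,0,0],1]
  ]
}}

```text
time_s: 15.65
position: [0.4218, 0.1875, 0.0398]
orientation: [[-0.997, 0.079, -0.001], [0.079, 0.997, 0.001], [0.001, 0.001, -1.0]]
contact_force: [-6.3, 1.6, 17.5]
width: -0.003
grasp_force: 9.0
```

Call:
{"method": "step_arm", "body": {
  "moves": [
    [[0,0,0.001],[0,0,0],1],
    [[0,0,0.001],[0,0,0],1]
  ]
}}

```text
time_s: 15.82
position: [0.4218, 0.1875, 0.0396]
orientation: [[-0.997, 0.079, -0.001], [0.079, 0.997, 0.001], [0.001, 0.001, -1.0]]
contact_force: [-9.8, 0.3, 32.5]
width: -0.001
grasp_force: 16.1
```

At the stop. Ease off slightly and hold.

Call:
{"method": "step_arm", "body": {
  "moves": [
    [[0,0,-0.0006],[0,0,0],1],
    [[0,0,-0.0006],[0,0,0],1],
    [[0,0,-0.0006],[0,0,0],1],
    [[0,0,-0.0006],[0,0,0],1],
    [[0,0,-0.0006],[0,0,0],1],
    [[0,0,-0.0006],[0,0,0],1],
    [[0,0,-0.0006],[0,0,0],1],
    [[0,0,-0.0006],[0,0,0],1],
    [[0,0,-0.0006],[0,0,0],1],
    [[0,0,-0.0006],[0,0,0],1],
    [[0,0,-0.0006],[0,0,0],1],
    [[0,0,-0.0006],[0,0,0],1]
  ]
}}

```text
time_s: 16.82
position: [0.4218, 0.1875, 0.0398]
orientation: [[-0.997, 0.079, -0.001], [0.079, 0.997, 0.001], [0.001, 0.001, -1.0]]
contact_force: [-8.4, 1.6, 23.1]
width: -0.003
grasp_force: 11.6
```

Run:
```python
from h import *
o=st();a=snap('scene')
h=cv2.cvtColor(a['pixels'],cv2.COLOR_RGB2HSV);m=cv2.inRange(h,(4,130,90),(16,255,255));k,_,sta,ce=cv2.connectedComponentsWithStats(m)
print([(sta[i].tolist(),ce[i].round(1).tolist()) for i in range(1,k) if 235<ce[i][0]<270 and 205<ce[i][1]<260])
```

```text
t 16.82 p [0.4218 0.1875 0.0398] q [ 0.41  0.4   2.12  0.    0.63 -1.08] F [-8.4  1.6 23.1] w -0.003 g 11.6
[([246, 227, 12, 6, 37], [251.8, 229.5])]
```

Call:
{"method": "step_arm", "body": {
  "moves": [
    [[0,0,0],[0,0,0],1],
    [[0,0,0],[0,0,0],1],
    [[0,0,0],[0,0,0],1],
    [[0,0,0],[0,0,0],1],
    [[0,0,0],[0,0,0],1],
    [[0,0,0],[0,0,0],1],
    [[0,0,0],[0,0,0],1],
    [[0,0,0],[0,0,0],1],
    [[0,0,0],[0,0,0],1],
    [[0,0,0],[0,0,0],1],
    [[0,0,0],[0,0,0],1],
    [[0,0,0],[0,0,0],1]
  ]
}}

```text
time_s: 17.87
position: [0.4218, 0.1875, 0.0398]
orientation: [[-0.997, 0.079, -0.001], [0.079, 0.997, 0.001], [0.001, 0.001, -1.0]]
contact_force: [-7.1, 1.4, 23.3]
width: -0.001
grasp_force: 11.6
```

Call:
{"method": "step_arm", "body": {
  "moves": [
    [[0,0,0],[0,0,0],1],
    [[0,0,0],[0,0,0],1],
    [[0,0,0],[0,0,0],1],
    [[0,0,0],[0,0,0],1],
    [[0,0,0],[0,0,0],1]
  ]
}}

```text
time_s: 18.28
position: [0.4218, 0.1875, 0.0397]
orientation: [[-0.997, 0.079, -0.001], [0.079, 0.997, 0.001], [0.001, 0.001, -1.0]]
contact_force: [-7.8, 0.3, 22.8]
width: -0.0
grasp_force: 11.6
```

Held for 2.5 s. Release slowly, following the pad back up.

Call:
{"method": "step_arm", "body": {
  "moves": [
    [[0,0,-0.003],[0,0,0],1],
    [[-0.001,0,-0.008],[0,0,0],1],
    [[-0.002,0,-0.013],[0,0,0],1],
    [[-0.003,0,-0.018],[0,0,0],1],
    [[-0.004,0,-0.023],[0,0,0],1],
    [[-0.006,0,-0.028],[0,0,0],1],
    [[-0.008,0,-0.033],[0,0,0],1],
    [[-0.01,0,-0.038],[0,0,0],1],
    [[-0.01,0,-0.042],[0,0,0],1],
    [[-0.01,0,-0.046],[0,0,0],1],
    [[-0.01,0,-0.052],[0,0,0],1],
    [[-0.01,0,-0.06],[0,0,0],1]
  ]
}}

```text
time_s: 19.28
position: [0.4313, 0.186, 0.0984]
orientation: [[-0.997, 0.079, -0.003], [0.079, 0.997, -0.0], [0.003, -0.001, -1.0]]
contact_force: [0.5, -0.9, -0.8]
width: -0.001
grasp_force: 0.0
```

Call:
{"method": "step_arm", "body": {
  "moves": [
    [[0,0,-0.02],[0,0,0],1],
    [[0,0,-0.05],[0,0,0],1],
    [[0,0,-0.08],[0,0,0],1],
    [[0,0,-0.11],[0,0,0],1],
    [[0,0,-0.14],[0,0,0],1],
    [[0,0,-0.16],[0,0,0],1],
    [[0,0,-0.16],[0,0,0],1],
    [[0,0,-0.16],[0,0,0],1],
    [[0,0,-0.16],[0,0,0],1],
    [[0,0,-0.16],[0,0,0],1]
  ]
}}

```text
time_s: 20.12
position: [0.4313, 0.1859, 0.2572]
orientation: [[-0.997, 0.078, -0.003], [0.078, 0.997, -0.001], [0.003, -0.001, -1.0]]
contact_force: [0.0, 0.2, -0.4]
width: -0.001
grasp_force: 0.0
```

Run:
```python
from h import *
o=st();a=snap('scene')
h=cv2.cvtColor(a['pixels'],cv2.COLOR_RGB2HSV);m=cv2.inRange(h,(4,130,90),(16,255,255));k,_,sta,ce=cv2.connectedComponentsWithStats(m)
print([(sta[i].tolist(),ce[i].round(1).tolist()) for i in range(1,k) if 235<ce[i][0]<270 and 205<ce[i][1]<260])
hb=a['pixels'][215:260,235:275].astype(int);print('white px in basket',(hb.min(2)>190).sum(),'brass',cv2.inRange(h[215:260,235:275],(17,100,90),(28,255,255)).sum()//255)
```

```text
t 20.12 p [0.4313 0.1859 0.2572] q [ 0.4   0.08  1.92  0.    1.14 -1.09] F [ 0.   0.2 -0.4] w -0.001 g 0.0
[([246, 218, 12, 7, 42], [251.8, 221.0])]
white px in basket 232 brass 14
```

The sleeve is back at its raised position, px (251.8,221.0), and the parts show inside the basket. Handing in.

```bash
python3 -c "
from bench import ctrl;print(ctrl.hand_in())"
```

```text
the job is handed in; nothing more can be done
None
```

I hung the basket by its bail on both hooks, held the pedal at its stop for about 2.5 s, released it, and handed in at 20 s; the last camera check put the bail back at its raised position, with both parts apparently still inside.

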